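# Lock the wash stage on the catch pot and hang the dip basket in it

### The arm

A 6-joint arm with a two-finger parallel gripper is mounted at the origin on a cart in front of the work surface, level with it; the furniture and walls round the work are solid. World frame = base frame: x ahead of the robot, y to its left, z up, the work surface at z = 0. Lengths are in mm, angles in degrees, forces in N, time in s.
With the tool pointing down it reaches from about 350 to 875 mm from the base axis. Payload 4.2 kg.
Tool frame: the origin (TCP) lies on the centre line of the jaws, within the pads' length; the fingertips stand 8 mm ahead of it and the grasp point (between the pads) lies 11 mm behind it (ctrl.tcp_to_tips is the distance from the TCP to the fingertips, in mm); z points along the fingers, y is the line along which they close (so a half turn about z gives the same grasp; the last joint's range is limited). The gripper opens to 87 mm and grips with 3 to 60 N. Pads are 19 mm wide; open, the fingers measure 117 mm over their backs; the gripper's body (75 mm by 190 mm) begins 51 mm behind the grasp point.
Start: joints at [87.41, 22.042, 0.453, 0, -68.411, -14.817], TCP at [186.935, 596.368, 230.55] pointing down, gripper open.
Joint ranges: [-179.83, 179.83], [-69.29, 118.12], [-61.27, 80.66], [-181.25, 117.63], [-171.15, -9.14], [-177.46, 177.46]. Speed limits (degrees/s): [159.86, 159.86, 180, 180, 180, 180].

### API

Orientations are given as a 3x3 rotation matrix whose columns are the frame's x, y, z axes.
In Python, from cell import telemetry, snapshot, get_calibration, ctrl gives the robot as it stands.
- The arm moves only by the tool apply_moves, never from a script. Its argument "moves" is a list that holds one entry, the list of rows, each a list of 5 numbers: the shift along the tool's x, y, z in mm, then the turn about the tool's z in degrees, then the opening in per cent of the stroke, from 0 (shut) to 100 (fully open). In form: [[[dx, dy, dz, spin, hand], ...]]. A call has 1 to 8 rows; each row shifts and turns the commanded pose from where the row before left it, along the tool's axes as they then stand; what a row does not reach is not made up. A row lasts 1/10 s, in which the tool goes at most 50 mm and 8.59 degrees, less where a joint would pass 70% of its speed; a pose out of reach is approached as far as the arm can. A call is refused whole if a number of a shift passes 50 or a number of a turn 8.59, either way. A call with a gripper value outside its range is refused whole. The fingers move at their own pace and stop on an object; "squeeze" is the grip in N (left out, the last holds). Time passes only in rows, so rows that do not move let the fingers close. It gives the time, the measured TCP pose, the force, the opening and the grip force at its end, in the units of the state.
- telemetry.read_state(): the state, without advancing time (a new reading comes with each control period).
- snapshot(name): name is "side" or "top"; returns the picture (384x512x3 uint8, blue, green, red); there is no depth.
- get_calibration(name): a dict with "camera_matrix" (3x3 intrinsics, pixels), "world_from_camera" (4x4, takes a point from camera to world coordinates). Camera axes: x right, y up, looking along -z (the intrinsics and any distortion apply to the point x, -y, -z); pixel columns grow to the right and rows downward; lengths in mm; the calibration is good to about 2 mm. A picture is of the moment at which its call begins. get_calibration takes no time and is no camera call.
- ctrl.hand_in(): hands the job in; it is judged then, once.
The state is a dict: "clock": time; "qpos": joint angles; "qvel": joint speeds; "joint_torque": joint torques, N m; "eef_pos": TCP position; "tool_rot": TCP orientation; "wrist_force": force on the tool from outside, world axes, zero at the start; "moment": the same for the moment, N m; "width": opening from 0.0 (shut) to 1.0 (fully open); "finger_force": force on a finger pad.
Only numpy, scipy, OpenCV 4.12 (cv2) and the standard library are available. Lean on these libraries where they do the work, as an engineer would, in place of code of your own. Each camera call takes 0.05 s, during which the arm holds its last target. There are 200 camera calls.

### The job

Set up the parts washer: fit the blue wash stage on the catch pot that is bolted to the bench, its white stripes over the pot's white marks so that it drops fully home, and turn it clockwise (seen from above) until it stops with the stripes at the red marks, so that it is locked. Then hang the wire dip basket upright inside the stage by its bent lip, hooked over the stage's rim, with both nuts still in the basket. Leave the tape measure, the spanner and the sanding block where they are.

Things in the scene. Friction and masses are not known exactly. Their poses are not given: they have to be found in the camera images.
- catch_pot: Grey round catch pot bolted to the bench: 70 mm high, body 76 mm across, foot flange 104 mm, dark collar 71 mm across on top, small brass drain tap with a black lever 58 mm out on its -x side and 43 mm high. Origin at the centre of its underside, z up; +x and -x point to the two white marks on the collar (either may be used).
- pot_mouth (a point): Centre of the collar's top face, axes as the pot. Two tabs 5 mm thick, flush with the top, leave a round throat of 46.4 mm diameter, 13.5 mm deep; between them at the white marks (+x and -x) two gaps, 72 deg wide, reach out to 60 mm diameter. A lug let down through a gap turns under a tab clockwise only (seen from above), 80 deg from the gap's middle to a stop.
- pot_locked (a point): The same point as pot_mouth, but its x axis points to the red mark: pot_mouth turned 80 deg clockwise. The stage's x axis lies along it, either way round, when the stage is at the stop.
- stage_mid (a point): Centre of the blue wash stage, 44 mm above its underside; 0.22 kg, upright on the bench at first. Round open cup, 60 mm outside diameter, 76 mm high, black grip rings; may be gripped anywhere round it. z up, x through its two lugs and white stripes. Fully home on the pot this point is 32 mm above pot_mouth; with the lugs standing on the tabs, 43 mm.
- stage_spigot (a point): Centre of the wash stage's underside. A spigot 41 mm in diameter and 12 mm long (its shoulder then rests on the collar) carries two equal lugs on +x and -x, 40 deg wide, out to 54.6 mm diameter, 1 to 5.5 mm above the underside. Either lug fits either gap: 2.7 mm of play all round (edges bevelled 2 mm), 16 deg either way. It turns easily, without a thread or a spring.
- stage_rim (a point): Centre of the wash stage's mouth at the height of the rim, 32 mm above stage_mid, same axes. Wall 3 mm thick (54 mm inside diameter), inner floor 60 mm below the rim.
- basket_grip (a point): Centre of the dip basket's red grip, a block 10 (x) by 26 (y) by 28 (z) mm. On two wires below it the round wire basket: 34 mm across, 32 mm high, underside 86 mm below this point; stands upright on the bench at first. 0.10 kg, and two nuts of 20 g in it. z up, +x points to the hook.
- basket_hook (a point): Underside of the hook's bend, mid-slot: 24 mm along +x and 36 mm below basket_grip. A flat strap 10 mm wide runs up the basket's side, outer face 19.5 mm from its axis, bends over outwards and turns down as a lip (inner face 28.5 mm from the axis): a 9 mm slot, open below, for the stage's 3 mm wall.
- basket_lip (a point): Near the end of the bent lip: 30 mm along +x and 48 mm below basket_grip; the lip ends 50 mm below the grip and 32 mm from the axis. Hung, the bend rests on the rim (grip 36 mm above it), the strap leans on the inner wall, the basket's axis is about 7 mm from the stage's and its underside 10 mm above the stage's floor.
- nut_a_mid (a point): Centre of the lower of two dark M12 hex nuts (22 by 19 by 10 mm) that lie one on the other in the dip basket.
- nut_b_mid (a point): Centre of the upper nut in the dip basket, 22 by 19 by 10 mm.
- tape_rule_mid (a point): Centre of a yellow tape measure standing on the bench, 37 (x) by 84 (y) by 62 (z) mm.
- spanner_mid (a point): Centre of a steel combination spanner lying flat on the bench, 164 by 30 by 6 mm, its length along its y.
- sandpaper_block_mid (a point): Centre of a brown sanding block lying on the bench, 112 (y) by 61 (x) by 34 mm.

How it is judged:
By the outcome, as a careful person would: the job done as asked, in the order asked, and still so for the second after the job is handed in, with the robot touching nothing.
It also fails if it takes over 64 s, if anything falls off the work surface, if the arm or the gripper's body presses on something with over 40 N, if the wrist force passes 120 N, or if a joint passes its speed limit or range.

## Working session

There is one attempt and no reset: what is moved stays moved. The work goes in short steps, Python scripts to look and compute and a tool call to move; the robot and the scene stay as the last step left them, time stands still between calls to the robot, and variables do not carry over. Pictures are saved under pics/ and viewed, at most 10 in all, crops included, and the job is handed in when it is done.

Besides the shell and the picture viewer there is one more tool, called after ">>>" as a command line: name --argument value ..., lists and objects as JSON in quotes. apply_moves: Moves the arm, as the interface text tells. Its arguments: {"type":"object","properties":{"moves":{"type":"array","items":{"type":"array","items":{"type":"array","items":{"type":"number"}}}},"squeeze":{"type":"number"}},"required":["moves"]}

```bash
mkdir -p pics; python3 - <<'E'
from cell import telemetry, snapshot, get_calibration, ctrl
import cv2,numpy as np
s=telemetry.read_state();print(s)
for n in("side","top"):
    im=snapshot(n);cv2.imwrite(f"pics/{n}0.png",im)
    c=get_calibration(n);print(n,np.round(c["camera_matrix"],1).tolist(),np.round(c["world_from_camera"],3).tolist(),[k for k in c])
a=cv2.imread("pics/side0.png");b=cv2.imread("pics/top0.png")
E
ls
```

```text
{'clock': 0.0, 'qpos': array([ 8.74077062e+01,  2.20902285e+01,  3.79429487e-01, -2.78007246e-02,
       -6.84103177e+01, -1.48169905e+01]), 'qvel': array([-0.03768515,  0.03383061,  0.00910532, -0.04813223,  0.03315559,
        0.00699518]), 'joint_torque': array([-7.08135813e-04, -3.90664208e+01,  1.87409270e+01,  4.21973169e+00,
        1.10083105e-02, -1.95334278e-04]), 'eef_pos': array([186.80459766, 595.81976205, 229.46587628]), 'tool_rot': array([[ 9.54138312e-01, -2.99365635e-01, -5.46317434e-04],
       [-2.99366115e-01, -9.54136026e-01, -2.09127487e-03],
       [ 1.04794683e-04,  2.15891440e-03, -9.99997664e-01]]), 'wrist_force': array([-0.25689525,  0.00893478, -0.69337976]), 'moment': array([-0.01809651, -0.00487872,  0.01554816]), 'finger_force': 0.0, 'width': 0.9960983755096829}
side [[463.6, 0.0, 255.4], [0.0, 463.6, 195.6], [0.0, 0.0, 1.0]] [[0.996, 0.013, -0.09, 457.036], [-0.088, 0.4, -0.912, -1242.544], [0.024, 0.916, 0.4, 534.626], [0.0, 0.0, 0.0, 1.0]] ['camera_matrix', 'world_from_camera']
top [[372.8, 0.0, 253.1], [0.0, 372.8, 191.2], [0.0, 0.0, 1.0]] [[0.021, 0.985, -0.169, 420.225], [-1.0, 0.02, -0.008, -190.448], [-0.005, 0.169, 0.986, 923.779], [0.0, 0.0, 0.0, 1.0]] ['camera_matrix', 'world_from_camera']
pics
```

View pics/side0.png

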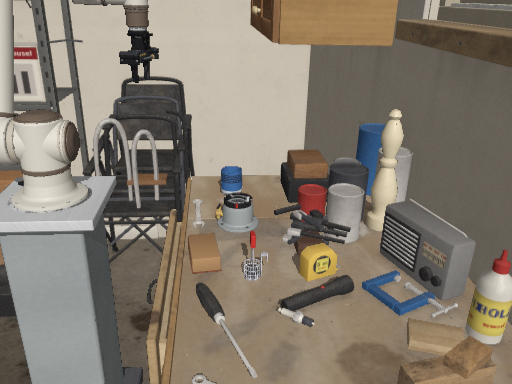

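View pics/top0.png

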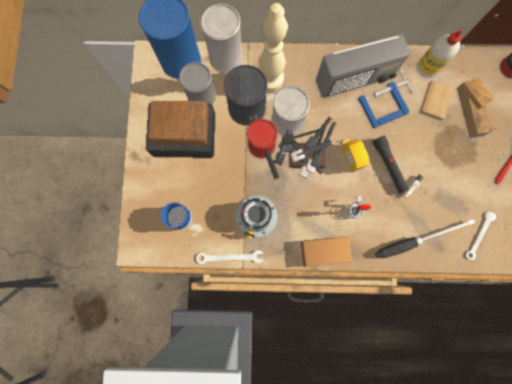

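The side view shows the stage near (232,179), the pot at (238,210) and the basket at (252,262). In the top view they are at (176,215), (257,213) and (358,208). Next I'll enlarge both.

```bash
cat > h.py <<'E'
import numpy as np,cv2
from cell import telemetry, snapshot, get_calibration, ctrl
def ray(n,u,v):
    c=get_calibration(n);K=c["camera_matrix"];T=c["world_from_camera"]
    d=np.array([(u-K[0,2])/K[0,0],-(v-K[1,2])/K[1,1],-1.]);d=T[:3,:3]@d
    return T[:3,3],d/np.linalg.norm(d)
def plane(n,u,v,z):
    o,d=ray(n,u,v);return o+d*(z-o[2])/d[2]
def tri(p,q):
    (o1,d1),(o2,d2)=ray("side",*p),ray("top",*q)
    A=np.stack([d1,-d2],1);t=np.linalg.lstsq(A,o2-o1,rcond=None)[0]
    a,b=o1+d1*t[0],o2+d2*t[1];return (a+b)/2,np.linalg.norm(a-b)
def proj(n,P):
    c=get_calibration(n);K=c["camera_matrix"];T=c["world_from_camera"]
    p=T[:3,:3].T@(np.array(P)-T[:3,3]);return np.array([K[0,2]+K[0,0]*p[0]/-p[2],K[1,2]+K[1,1]*-p[1]/-p[2]])
E
python3 - <<'E'
import cv2,numpy as np
t=cv2.imread("pics/top0.png");s=cv2.imread("pics/side0.png")
f=lambda im,u,v,w,h,k:cv2.resize(im[v:v+h,u:u+w],(w*k,h*k),interpolation=cv2.INTER_CUBIC)
A=f(t,155,190,50,50,8-2)
row1=np.hstack([f(t,155,190,44,44,6),f(t,234,190,44,44,6),f(t,330,186,44,44,6)])
row2=np.hstack([f(s,210,160,44,48,6),f(s,214,188,44,48,6),f(s,230,228,44,48,6)])
o=np.vstack([row1,row2]);print(o.shape);cv2.imwrite("pics/c1.png",o)
E
```

```text
(552, 792, 3)
```

View pics/c1.png

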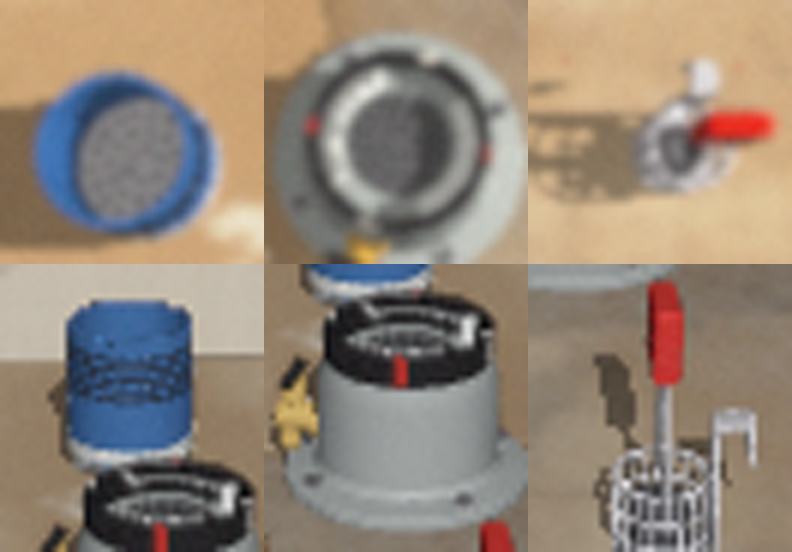

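```bash
python3 - <<'E'
from h import *
t=cv2.imread("pics/top0.png");s=cv2.imread("pics/side0.png")
H=lambda i:cv2.cvtColor(i,cv2.COLOR_BGR2HSV)
def m(im,lo,hi,box):
    u,v,w,h=box;z=np.zeros(im.shape[:2],np.uint8);k=cv2.inRange(H(im),lo,hi);z[v:v+h,u:u+w]=k[v:v+h,u:u+w];return z
def big(k):
    n,l,st,c=cv2.connectedComponentsWithStats(k);return [(st[i].tolist(),c[i].round(1).tolist()) for i in np.argsort(-st[1:,4])[:4]+1] if n>1 else []
blo,bhi=(100,110,50),(125,255,255)
bt=m(t,blo,bhi,(150,190,60,50));bs=m(s,blo,bhi,(205,155,50,50))
print("stage",big(bt)[:1],big(bs)[:1])
C=np.vstack(cv2.findContours(bt,0,1)[0]);print("hull ell",cv2.minEnclosingCircle(C))
def red(im,b): return np.maximum(m(im,(0,130,70),(8,255,255),b),m(im,(172,130,70),(180,255,255),b))
for n,im,b in(("top",t,(234,190,46,46)),("top",t,(340,190,40,40)),("side",s,(214,188,44,48)),("side",s,(240,225,25,40))):print(n,big(red(im,b)))
a=plane("top",242,210.8,70);b=plane("top",270.7,215.5,70);w=plane("top",261.3,199.5,70)
print("red",a,b,(a+b)/2,np.linalg.norm(a-b),"white",w)
c=(a+b)/2;print(np.degrees(np.arctan2(*(w-c)[1::-1])),np.degrees(np.arctan2(*(a-c)[1::-1])),np.linalg.norm(w-c))
print("sideRed",plane("side",214+136/6,188+(357-264)/6,70))
# stage rim: side top edge left/right
for r in range(164,196,3):
    x=np.where(bs[r])[0];print(r,x.min() if len(x) else 0,x.max() if len(x) else 0,end="; ")
g=t[190:240,150:210]; gy=cv2.inRange(H(g),(0,0,40),(180,70,160));print(big(gy)[:2])
E
```

```text
stage [([161, 203, 20, 24, 160], [167.2, 212.6])] [([221, 167, 21, 24, 440], [231.3, 178.5])]
hull ell ((175.0, 215.5), 14.221562385559082)
top [([242, 210, 1, 1, 1], [242.0, 210.0])]
top [([358, 204, 13, 6, 64], [364.3, 206.6])]
side [([250, 231, 6, 5, 25], [252.0, 233.2]), ([235, 203, 3, 5, 12], [236.1, 205.4])]
side [([250, 231, 6, 17, 93], [252.4, 239.1])]
red [ 519.94047262 -158.68816287   70.        ] [ 510.42211049 -224.89470013   70.        ] [ 515.18129155 -191.7914315    70.        ] 66.88725435132018 white [ 547.13104572 -202.6727683    70.        ]
-18.807638494300097 81.81877606051006 33.7518930083555
sideRed [ 512.28630783 -227.77967102   70.        ]
164 0 0; 167 225 237; 170 221 241; 173 222 240; 176 222 241; 179 222 240; 182 222 241; 185 222 241; 188 222 240; 191 0 0; 194 0 0; [([18, 16, 17, 21, 279], [26.0, 25.8]), ([10, 14, 26, 26, 55], [18.6, 31.3])]
```

```bash
python3 - <<'E'
from h import *
print("rim",plane("top",174.2,215.4,76),"base",plane("top",179.1,216,12), "floor", plane("top",176.6,216.2,16))
P=plane("top",174.2,215.4,76)
print(proj("side",[P[0],P[1],44]),"vs 231.4,~180")
# basket grip
print("grip",tri((252.6,239.2),(364.5,206.7)))
# basket: hook top, strap in crops
q=lambda x,y:(330+x/6,186+y/6); r=lambda x,y:(230+x/6,228+y/6)
print("hook tri",tri(r(735-528,414-264),q(703-528,75)), plane("top",*q(703-528,75),52))
print("axis base",plane("top",*q(684-528,150),16))
print("tap",plane("top",250.7,230.8,43))
E
```

```text
rim [505.54498248  -4.33466132  76.        ] base [510.75340344  -2.41092545  12.        ] floor [509.74202227   2.85399007  16.        ]
[230.28621364 179.40147564] vs 231.4,~180
grip (array([ 533.09070088, -435.75379219,   86.63494621]), np.float64(0.3668979338634083))
hook tri (array([ 557.53482357, -433.68997682,   52.9567955 ]), np.float64(1.6830739149030807)) [ 556.83328349 -433.89629933   52.        ]
axis base [ 531.39605393 -435.38122181   16.        ]
tap [ 476.18312467 -179.38594645   43.        ]
```

>>> apply_moves --moves '[[[34,34,0,0,100],[34,34,0,0,100],[34,34,0,0,100],[34,34,0,0,100],[34,34,0,0,100],[34,34,0,0,100],[34,34,0,0,100],[34,34,0,0,100]]]'

```text
clock: 0.9
eef_pos: [365.3, 253.5, 230.4]
tool_rot: [[0.954, -0.299, -0.0], [-0.299, -0.954, 0.0], [-0.0, 0.0, -1.0]]
wrist_force: [1.5, 0.2, -0.8]
width: 1.0
finger_force: 0.0
```

>>> apply_moves --moves '[[[34,34,0,0,100],[34,34,0,0,100],[34,34,0,0,100],[34,34,0,0,100],[34,34,0,0,100],[34,34,0,0,100],[0,0,0,0,100],[0,0,0,0,100]]]'

```text
clock: 1.7
eef_pos: [498.5, -1.4, 229.8]
tool_rot: [[0.953, -0.302, -0.002], [-0.302, -0.953, -0.0], [-0.002, 0.001, -1.0]]
wrist_force: [0.1, 0.7, -0.4]
width: 1.001
finger_force: 0.0
```

>>> apply_moves --moves '[[[10,-1,40,0,100],[0,0,40,0,100],[0,0,40,0,100],[0,0,40,0,100],[0,0,25,0,100],[0,0,8,0,100],[0,0,0,0,100],[0,0,0,0,100]]]'

```text
clock: 2.5
eef_pos: [509.6, -1.3, 38.9]
tool_rot: [[0.955, -0.298, 0.003], [-0.298, -0.955, 0.0], [0.002, -0.001, -1.0]]
wrist_force: [0.8, -0.9, 0.4]
width: 1.002
finger_force: 0.0
```

>>> apply_moves --moves '[[[0,0,0,0,60],[0,0,0,0,50],[0,0,0,0,50],[0,0,0,0,50],[0,0,0,0,50],[0,0,0,0,50],[0,0,0,0,50]]]' --squeeze 20

```text
clock: 3.2
eef_pos: [508.9, -2.2, 38.0]
tool_rot: [[0.954, -0.299, 0.001], [-0.299, -0.954, 0.0], [0.001, -0.0, -1.0]]
wrist_force: [-0.9, 0.3, 4.0]
width: 0.683
finger_force: 20.0
```

>>> apply_moves --moves '[[[0,0,10,0,50],[0,0,-20,0,50],[0,0,-40,0,50],[0,0,-40,0,50],[0,0,-40,0,50],[0,0,0,0,50],[0,0,0,0,50]]]' --squeeze 30

```text
clock: 3.9
eef_pos: [507.9, -2.2, 167.3]
tool_rot: [[0.954, -0.3, -0.0], [-0.3, -0.954, 0.001], [-0.001, -0.001, -1.0]]
wrist_force: [-1.1, 0.3, -3.2]
width: 0.682
finger_force: 30.0
```

```bash
cat > look.py <<'E'
from h import *
import sys
# look.py out top:u,v,w,h side:... 
def crops(out,specs,k=6):
    ims=[]
    for n,u,v,w,h in specs:
        im=snapshot(n);ims.append(cv2.resize(im[v:v+h,u:u+w],(w*k,h*k),interpolation=cv2.INTER_CUBIC))
        cv2.imwrite(f"pics/full_{out}_{n}.png",im)
    H=max(i.shape[0] for i in ims)
    ims=[cv2.copyMakeBorder(i,0,H-i.shape[0],0,4,0) for i in ims]
    cv2.imwrite(f"pics/{out}.png",np.hstack(ims))
E
python3 - <<'E'
from look import *
s=telemetry.read_state();print(s["eef_pos"],s["wrist_force"])
p=proj("side",s["eef_pos"]-[0,0,15]).astype(int);q=proj("top",s["eef_pos"]).astype(int);print(p,q)
crops("c2",[("side",p[0]-30,p[1]-30,60,60),("top",q[0]-30,q[1]-30,60,60)])
E
```

```text
[507.94716571  -2.22762382 167.31629907] [-1.1284066   0.34970692 -3.16817607]
[231 142] [163 209]
```

View pics/c2.png

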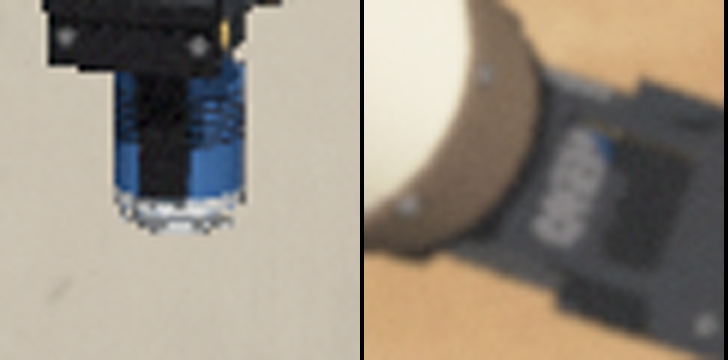

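>>> apply_moves --moves '[[[0,0,0,8.5,50],[0,0,0,8.5,50],[0,0,0,8.5,50],[0,0,0,8.5,50],[0,0,0,8.5,50],[0,0,0,8.5,50],[0,0,0,8.5,50],[0,0,0,0,50]]]'

```text
clock: 4.8
eef_pos: [507.3, -2.6, 165.4]
tool_rot: [[0.226, -0.974, -0.005], [-0.974, -0.226, -0.001], [-0.0, 0.005, -1.0]]
wrist_force: [0.0, -0.2, -3.5]
width: 0.683
finger_force: 30.0
```

```bash
python3 - <<'E'
from look import *
s=telemetry.read_state();print(s["eef_pos"],s["wrist_force"],s["tool_rot"][:,0])
crops("c3",[("side",201,118,60,50)],k=12)
o,d=ray("side",231,150.8)
for y in(-20,-29): t=(y-2-o[1])/d[1];print(o+d*t)
E
```

```text
[507.3456631   -2.5531038  165.35025405] [ 0.01276491 -0.16463834 -3.50597364] [ 2.26383204e-01 -9.74038317e-01 -3.90644823e-05]
[506.62362041 -22.         135.67723392]
[506.25797199 -31.         138.61898488]
```

View pics/c3.png

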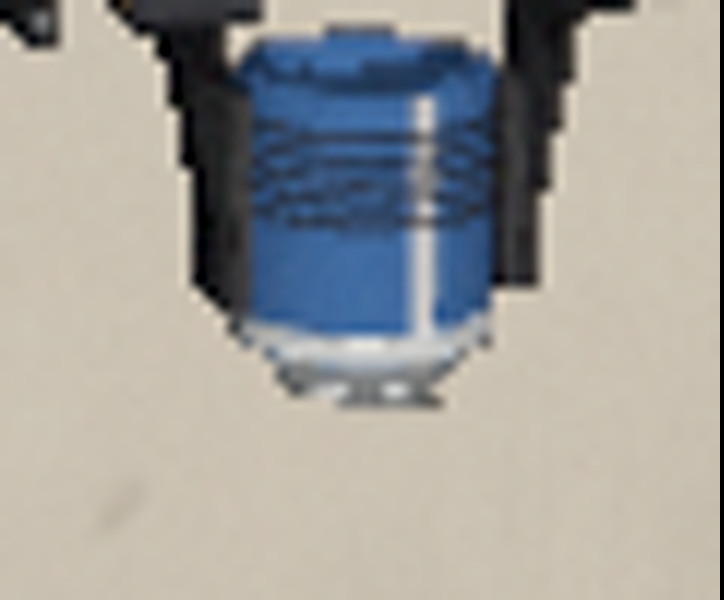

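>>> apply_moves --moves '[[[37,7,0,0,50],[37,7,0,0,50],[37,7,0,0,50],[37,7,0,0,50],[37,7,0,0,50],[0,0,0,0,50]]]'

```text
clock: 5.45
eef_pos: [515.8, -193.9, 166.1]
tool_rot: [[0.225, -0.974, -0.002], [-0.974, -0.225, -0.0], [-0.0, 0.002, -1.0]]
wrist_force: [0.1, -0.1, -2.3]
width: 0.684
finger_force: 30.0
```

>>> apply_moves --moves '[[[0,0,6,-7.8,50],[0,0,6,-7.8,50],[0,0,6,-7.8,50],[0,0,6,-7.8,50],[0,0,6,-7.8,50],[0,0,6,-7.8,50],[0,0,0,0,50],[0,0,0,0,50]]]'

```text
clock: 6.25
eef_pos: [516.2, -190.1, 131.0]
tool_rot: [[0.865, -0.503, -0.001], [-0.503, -0.865, 0.0], [-0.001, 0.001, -1.0]]
wrist_force: [-0.7, -0.3, -1.7]
width: 0.686
finger_force: 30.0
```

```bash
python3 - <<'E'
from look import *
s=telemetry.read_state();print(s["eef_pos"],s["wrist_force"],s["tool_rot"][:,0])
print(proj("side",[507.9,-2.2,185]),"c2 stage 230.6",proj("side",[507.3,-2.6,185]),"c3 stage 231.2")
e=s["eef_pos"];print("TCP px at stage",proj("side",e+[0,0,10]),"spigot",proj("side",e-[0,0,28]))
print("pot mouth", proj("side",[515.2,-191.8,70]),proj("side",[515.2,-191.8,65]))
crops("c4",[("side",208,150,60,90)],k=6)
for n in("side",):
  im=cv2.imread("pics/full_c4_side.png")[...,::-1]
E
```

```text
[ 516.18238774 -190.10376296  131.03469484] [-0.73659001 -0.34211371 -1.67934637] [ 0.86455168 -0.50254266 -0.00112889]
[231.23065783 131.43512408] c2 stage 230.6 [231.0182544  131.47510981] c3 stage 231.2
TCP px at stage [237.71238165 170.3267669 ] spigot [237.57770235 184.85273311]
pot mouth [237.10337761 197.45039557] [237.08692243 199.29211179]
```

View pics/c4.png

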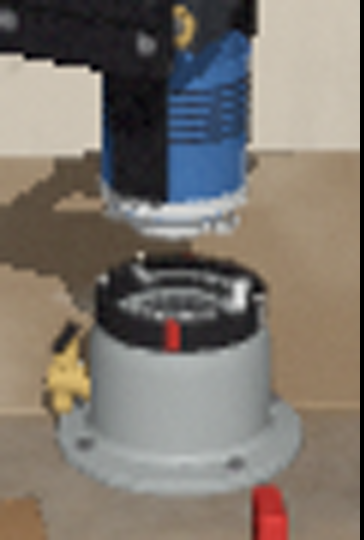

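>>> apply_moves --moves '[[[3.8,1.3,0,0,50],[0,0,15,0,50],[0,0,11,0,50],[0,0,3,0,50],[0,0,3,0,50],[0,0,2,0,50],[0,0,0,0,50]]]'

```text
clock: 7.0
eef_pos: [519.1, -193.5, 97.6]
tool_rot: [[0.865, -0.502, 0.0], [-0.502, -0.865, -0.0], [0.0, -0.0, -1.0]]
wrist_force: [0.7, -0.3, -2.6]
width: 0.688
finger_force: 30.0
```

>>> apply_moves --moves '[[[0,0,2,0,50],[0,0,2,0,50],[0,0,2,0,50],[0,0,0,0,50]]]'

```text
clock: 7.4
eef_pos: [518.8, -193.4, 91.2]
tool_rot: [[0.865, -0.502, -0.001], [-0.502, -0.865, 0.0], [-0.001, 0.0, -1.0]]
wrist_force: [-0.4, -0.5, -2.7]
width: 0.68
finger_force: 30.0
```

>>> apply_moves --moves '[[[0,0,2,0,50],[0,0,2,0,50],[0,0,1,0,50],[0,0,1,0,50],[0,0,0,0,50]]]'

```text
clock: 7.9
eef_pos: [519.3, -193.5, 89.5]
tool_rot: [[0.866, -0.501, 0.001], [-0.501, -0.866, -0.001], [0.002, 0.0, -1.0]]
wrist_force: [-7.1, 5.3, 19.6]
width: 0.684
finger_force: 30.0
```

>>> apply_moves --moves '[[[0,0,-3,0,50],[-1.3,-0.2,0,0,50],[0,0,1,0,50],[0,0,1,0,50],[0,0,0,0,50]]]'

```text
clock: 8.4
eef_pos: [519.2, -192.9, 89.5]
tool_rot: [[0.866, -0.501, 0.003], [-0.501, -0.866, -0.002], [0.003, 0.0, -1.0]]
wrist_force: [-4.5, 1.9, 16.6]
width: 0.686
finger_force: 30.0
```

```bash
python3 - <<'E'
from look import *
s=telemetry.read_state();print(s["eef_pos"],s["wrist_force"])
crops("c5",[("side",208,160,60,60)],k=10)
E
```

```text
[ 519.19955112 -192.9364441    89.47712563] [-4.46924403  1.9253448  16.55672301]
```

View pics/c5.png

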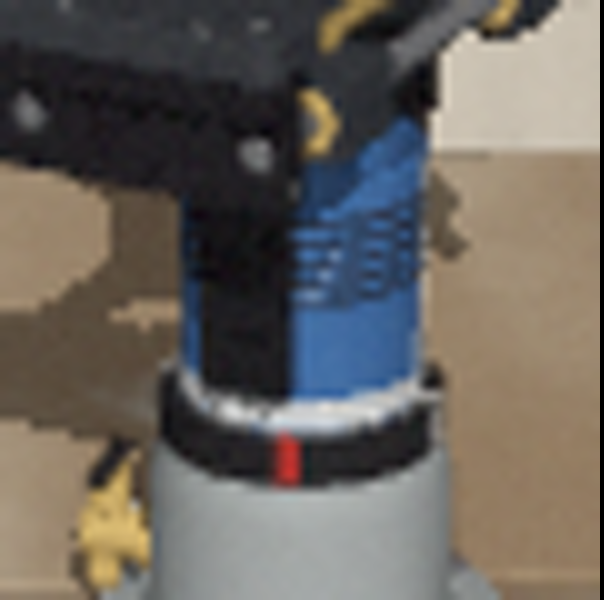

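```bash
python3 - <<'E'
from h import *
for z in (70,74):print(z,proj("side",[517,-192.2-30,z]),proj("side",[517,-192.2-35.5,70]))
im=cv2.imread("pics/full_c5_side.png");print(im[195:212,241].tolist())
E
```

```text
70 [238.49646769 202.51282418] [238.62078698 203.45741356]
74 [238.51198616 201.00568634] [238.62078698 203.45741356]
[[167, 113, 71], [165, 111, 67], [166, 112, 68], [165, 112, 69], [164, 107, 66], [194, 192, 189], [203, 205, 203], [203, 194, 186], [110, 103, 97], [39, 36, 38], [46, 43, 44], [44, 41, 42], [38, 39, 38], [110, 110, 105], [169, 170, 165], [174, 176, 171], [171, 173, 168]]
```

>>> apply_moves --moves '[[[-0.8,0,-1,0,50],[0,0.28,0,8,50],[0,0.28,0,8,50],[0,0.28,0,8,50],[0,0.28,0,8,50],[0,0.28,0,8,50],[0,0,0,0,50]]]'

```text
clock: 9.15
eef_pos: [519.8, -194.1, 89.6]
tool_rot: [[0.34, -0.94, 0.007], [-0.941, -0.34, -0.003], [0.005, -0.006, -1.0]]
wrist_force: [2.0, -0.4, 6.8]
width: 0.686
finger_force: 30.0
```

```bash
python3 - <<'E'
from h import *
s=telemetry.read_state();print(s["eef_pos"],s["wrist_force"],s["moment"],np.degrees(np.arctan2(*s["tool_rot"][1::-1,0])))
E
```

```text
[ 519.75424268 -194.12597705   89.62115462] [ 1.98242667 -0.38532365  6.78417817] [-0.36925651 -0.51175477  0.03345719] -70.13777263618489
```

>>> apply_moves --moves '[[[0,0.28,0,8,50],[0,0.28,0,8,50],[0,0.28,0,8,50],[0,0.28,0,6,50],[0,0,0,4,50],[0,0,0,0,50]]]'

```text
clock: 9.75
eef_pos: [517.7, -194.1, 89.6]
tool_rot: [[-0.243, -0.97, 0.005], [-0.97, 0.243, -0.002], [0.001, -0.005, -1.0]]
wrist_force: [-0.1, -0.7, 8.8]
width: 0.685
finger_force: 30.0
```

```bash
cat > st.py <<'E'
from h import *
s=telemetry.read_state();print(s["eef_pos"].round(1),s["wrist_force"].round(1),s["moment"].round(2),np.degrees(np.arctan2(*s["tool_rot"][1::-1,0])),s["width"])
E
python3 st.py
```

```text
[ 517.7 -194.1   89.6] [-0.1 -0.7  8.8] [-0.21 -0.04  0.02] -104.05573652785684 0.6845505657970014
```

>>> apply_moves --moves '[[[0,0,0,3,50],[0,0,0,3,50],[0,0,0,3,50],[0,0,0,0,50]]]'

```text
clock: 10.15
eef_pos: [514.9, -193.5, 89.5]
tool_rot: [[-0.389, -0.921, -0.002], [-0.921, 0.389, -0.002], [0.002, 0.001, -1.0]]
wrist_force: [-5.3, 2.7, 14.0]
width: 0.682
finger_force: 29.9
```

```bash
python3 st.py
```

```text
[ 514.9 -193.5   89.5] [-5.3  2.7 14. ] [0.67 1.54 0.66] -112.87201443427065 0.6815130837110152
```

```bash
python3 - <<'E'
from look import *
crops("c6",[("side",208,160,60,60)],k=10)
E
```

```text
(no output)
```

View pics/c6.png

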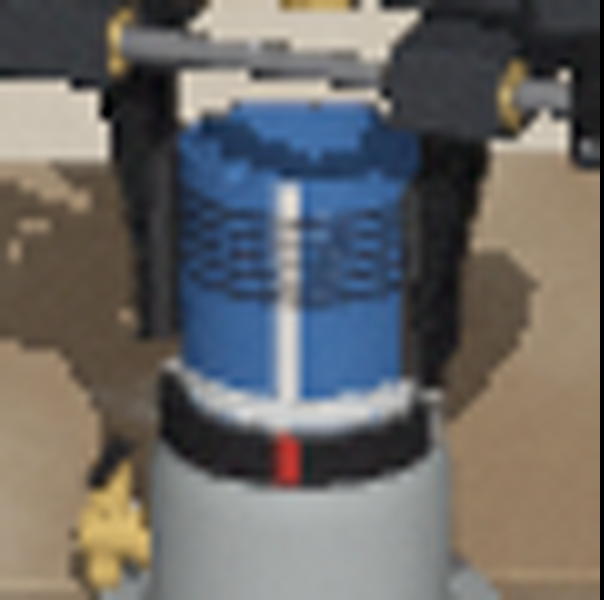

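>>> apply_moves --moves '[[[0,0,-0.5,0,70],[0,0,0,0,85],[0,0,0,0,100],[0,0,0,0,100],[0,0,0,0,100],[0,0,-30,0,100],[0,0,-50,0,100],[0,0,-50,0,100]]]'

```text
clock: 11.0
eef_pos: [514.7, -193.3, 218.8]
tool_rot: [[-0.392, -0.92, -0.003], [-0.92, 0.392, 0.0], [0.001, 0.002, -1.0]]
wrist_force: [2.4, -0.5, 0.4]
width: 0.995
finger_force: 0.0
```

```bash
python3 st.py
```

```text
[ 514.7 -193.3  218.8] [ 2.4 -0.5  0.4] [ 0.07 -0.29 -0.01] -113.10669749103145 0.9945029785570563
```

>>> apply_moves --moves '[[[36,-18.6,0,0,100],[36,-18.6,0,0,100],[36,-18.6,0,0,100],[36,-18.6,0,0,100],[36,-18.6,0,0,100],[36,-18.6,0,0,100],[0,0,0,-7,100],[0,0,0,-7,100]]]'

```text
clock: 11.8
eef_pos: [532.5, -437.3, 216.6]
tool_rot: [[-0.156, -0.988, -0.001], [-0.988, 0.156, 0.001], [-0.001, 0.002, -1.0]]
wrist_force: [-0.5, 1.0, -0.5]
width: 1.004
finger_force: 0.0
```

>>> apply_moves --moves '[[[0,0,20,-7,60],[0,0,30,-6.6,50],[0,0,20,0,50],[0,0,0,0,50],[0,0,0,0,50]]]'

```text
clock: 12.3
eef_pos: [533.3, -436.1, 148.1]
tool_rot: [[0.078, -0.997, -0.001], [-0.997, -0.078, -0.0], [0.0, 0.001, -1.0]]
wrist_force: [-0.5, 0.3, 0.3]
width: 0.633
finger_force: 0.0
```

```bash
python3 st.py; python3 - <<'E'
from look import *
crops("c7",[("side",216,185,70,100)],k=6)
t=snapshot("top");cv2.imwrite("pics/t7.png",t)
E
```

```text
[ 533.3 -436.1  148.1] [-0.5  0.3  0.3] [ 0.06 -0.04 -0.01] -85.5012220303768 0.6334923635295178
```

View pics/c7.png

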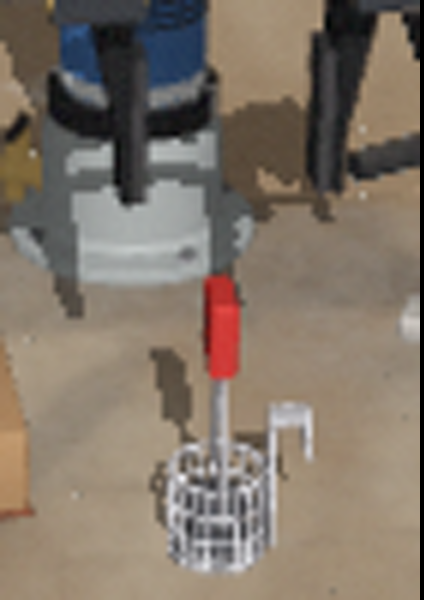

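>>> apply_moves --moves '[[[0,0,30,0,60],[0,0,30,0,60],[0,0,11,0,60],[0,0,0,0,60],[0,0,0,0,30],[0,0,0,0,15],[0,0,0,0,0],[0,0,0,0,0]]]' --squeeze 15

```text
clock: 13.2
eef_pos: [533.6, -436.0, 78.2]
tool_rot: [[0.078, -0.997, 0.002], [-0.997, -0.078, -0.001], [0.001, -0.002, -1.0]]
wrist_force: [-0.4, -0.9, 0.3]
width: 0.324
finger_force: 0.0
```

>>> apply_moves --moves '[[[0,0,0,0,0],[0,0,0,0,0],[0,0,0,0,0],[0,0,0,0,0]]]' --squeeze 30

```text
clock: 13.6
eef_pos: [533.2, -435.8, 77.2]
tool_rot: [[0.078, -0.997, 0.0], [-0.997, -0.078, -0.0], [0.0, -0.0, -1.0]]
wrist_force: [0.2, -0.1, 1.5]
width: 0.11
finger_force: 30.0
```

>>> apply_moves --moves '[[[0,0,-10,0,0],[0,0,-30,0,0],[0,0,-40,0,0],[0,0,-40,0,0],[0,0,-35,0,0],[0,0,-10,0,0],[0,0,0,0,0]]]'

```text
clock: 14.3
eef_pos: [533.6, -435.9, 244.2]
tool_rot: [[0.078, -0.997, 0.004], [-0.997, -0.078, -0.002], [0.002, -0.003, -1.0]]
wrist_force: [0.4, -0.6, -1.8]
width: 0.112
finger_force: 30.0
```

>>> apply_moves --moves '[[[-20,-1,0,0,0],[-40,-1,0,0,0],[-44,-1,0,0,0],[-44,-1,0,0,0],[-44,-1,0,0,0],[-34,-1,0,0,0],[-18,-1,0,0,0],[0,0,0,0,0]]]'

```text
clock: 15.1
eef_pos: [519.6, -189.5, 239.8]
tool_rot: [[0.081, -0.997, -0.004], [-0.997, -0.081, 0.002], [-0.002, 0.004, -1.0]]
wrist_force: [0.3, -0.1, -0.6]
width: 0.111
finger_force: 30.0
```

>>> apply_moves --moves '[[[0,0,10,0,0],[0,0,0,0,0],[0,0,0,0,0]]]'

```text
clock: 15.4
eef_pos: [520.4, -192.8, 230.6]
tool_rot: [[0.077, -0.997, -0.003], [-0.997, -0.077, 0.0], [-0.0, 0.003, -1.0]]
wrist_force: [0.7, -0.1, -1.3]
width: 0.115
finger_force: 30.0
```

```bash
python3 st.py; python3 - <<'E'
from look import *
crops("c8",[("side",206,110,66,100)],k=6)
s=telemetry.read_state();e=s["eef_pos"]
u=-s["tool_rot"][:,1]
print("hook px",proj("side",e+[0,0,9-36]+24*u),"axis",proj("side",e-[0,0,60]))
E
```

```text
[ 520.4 -192.8  230.6] [ 0.7 -0.1 -1.3] [ 0.02 -0.07  0.03] -85.5916119578249 0.11537898089153469
hook px [249.94571933 145.37886213] axis [239.76282247 158.87569678]
```

View pics/c8.png

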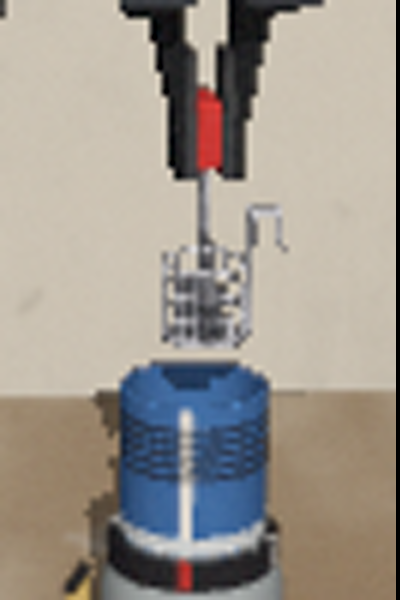

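Stage and pot are well aligned: the stage centre is at crop column 195, the hook slot at about 263 and the rim wall at about 266. The hook therefore needs to shift about 1 mm outward before I lower it.

>>> apply_moves --moves '[[[0,-1,15,0,0],[0,0,15,0,0],[0,0,10,0,0],[0,0,8,0,0],[0,0,5,0,0],[0,0,0,0,0]]]'

```text
clock: 16.05
eef_pos: [521.7, -192.0, 178.5]
tool_rot: [[0.078, -0.997, -0.001], [-0.997, -0.078, 0.0], [-0.0, 0.001, -1.0]]
wrist_force: [-0.3, 0.2, -0.8]
width: 0.113
finger_force: 30.0
```

>>> apply_moves --moves '[[[0,0,3,0,0],[0,0,3,0,0],[0,0,2,0,0],[0,0,0,0,0]]]'

```text
clock: 16.45
eef_pos: [521.8, -191.8, 170.8]
tool_rot: [[0.078, -0.997, -0.0], [-0.997, -0.078, 0.0], [-0.0, 0.0, -1.0]]
wrist_force: [0.7, -0.5, -1.0]
width: 0.112
finger_force: 30.0
```

```bash
python3 st.py
```

```text
[ 521.8 -191.8  170.8] [ 0.7 -0.5 -1. ] [ 0.04 -0.05  0.  ] -85.50518149439979 0.1118973571272624
```

>>> apply_moves --moves '[[[0,0,3,0,0],[0,0,2,0,0],[0,0,2,0,0],[0,0,1,0,0],[0,0,0,0,0]]]'

```text
clock: 16.95
eef_pos: [521.9, -191.9, 162.8]
tool_rot: [[0.078, -0.997, -0.0], [-0.997, -0.078, 0.0], [-0.0, 0.0, -1.0]]
wrist_force: [-0.4, 0.2, -1.3]
width: 0.113
finger_force: 30.0
```

>>> apply_moves --moves '[[[0,0,1,0,0],[0,0,1,0,0],[0,0,0,0,0]]]'

```text
clock: 17.25
eef_pos: [522.0, -191.9, 161.0]
tool_rot: [[0.078, -0.997, -0.0], [-0.997, -0.078, 0.0], [-0.0, 0.0, -1.0]]
wrist_force: [0.4, 0.4, -2.5]
width: 0.11
finger_force: 30.0
```

```bash
python3 st.py; python3 - <<'E'
from h import *
im=snapshot("side");cv2.imwrite("pics/n9.png",im)
for z in(134,128,120):print(z,proj("side",[517,-192.3,z]))
b=cv2.inRange(cv2.cvtColor(im,cv2.COLOR_BGR2HSV),(100,110,50),(125,255,255))
for r in range(164,188):print(r,"".join("B" if b[r,c] else ("w" if im[r,c].max()-im[r,c].min()<25 and im[r,c].mean()>150 else ("g" if im[r,c].max()-im[r,c].min()<25 else ".")) for c in range(218,262)),im[r,250:256].mean(1).astype(int).tolist())
E
```

```text
[ 522.  -191.9  161. ] [ 0.4  0.4 -2.5] [ 0.05 -0.07  0.  ] -85.50121197067008 0.11015835364708747
134 [238.07222792 173.3648524 ]
128 [238.04997144 175.6762121 ]
120 [238.02044321 178.74275287]
164 .....ww...wwwww..gggg....ggggw.wwwwww.w...ww [194, 191, 192, 193, 192, 191]
165 .w...w..www.w.ww.gggg....ggggw.ww.www..ww.ww [193, 191, 193, 192, 193, 191]
166 .w....w..wwwww..wgggg....gggg.www..w.www.... [193, 191, 191, 194, 191, 192]
167 ....www...www..wwwgggwggwggwg.www.w..wwww.ww [193, 192, 191, 191, 191, 193]
168 ..ww.....wwwwww.wwg.w.gw...w....www..wwwwwww [194, 192, 193, 191, 191, 192]
169 www..w.w.w.www.ww.wwwwgw.w.w....ww...wwww.ww [192, 191, 190, 191, 191, 192]
170 wwww.ww...wwwg..gggggggwggggw.www..w...ww..w [193, 192, 189, 192, 191, 191]
171 www.wwww.wg..BBBBBBBB.gwBBBB.gggggw...www.ww [120, 123, 157, 191, 191, 190]
172 wwwwwwwww.BBBBBBBBBBBggwBBBBBgwwwww..w..wwww [166, 167, 173, 191, 190, 191]
173 wwwww..wgBBBBBBBBBBBBg.wBBBBBgwwwww..w..ww.w [167, 159, 172, 191, 190, 190]
174 www...wwBBBBBBBBBBBBB..wBBBBBgw..wg..www.www [109, 185, 146, 192, 191, 190]
175 wwwwggggBBBBBBBBBBBBB
[... 278 characters left out ...]
7]
179 ........BBBBBBBBBBww.BBBBBBBBBBBg..g........ [81, 139, 140, 145, 90, 87]
180 ........BBBBBBBBBBww.BBBBBBBBBBBg........... [61, 99, 99, 95, 85, 90]
181 ........BBBBBBBBBBww.BBBBBBBBBB............. [72, 84, 82, 84, 83, 85]
182 ........BB.BBBBBBBgg.BBBBBBBBBBBg........... [73, 135, 138, 137, 134, 82]
183 ........B.BBBBBBB.ww.BBBBBBBBBBgg........... [72, 140, 140, 139, 137, 83]
184 .........BBBBBBBB.ggBBBBBBBBBBBBg........... [64, 134, 133, 135, 137, 131]
185 ........gBBBBB.B..ww.BBBBBBBBBB.g........... [75, 129, 133, 134, 137, 138]
186 ........BBBBBBBBBBggBBBBBBBBBBBBg........... [68, 130, 133, 133, 137, 138]
187 ........BBBBBBBBBBgw.BBBBB.BBBBBg........... [100, 131, 130, 130, 135, 138]
```

>>> apply_moves --moves '[[[0,0,1,0,0],[0,0,1,0,0],[0,0,0,0,0]]]'

```text
clock: 17.6
eef_pos: [523.0, -192.2, 160.4]
tool_rot: [[0.079, -0.997, 0.003], [-0.997, -0.079, -0.001], [0.001, -0.003, -1.0]]
wrist_force: [-0.9, 0.2, 4.4]
width: 0.114
finger_force: 30.0
```

>>> apply_moves --moves '[[[0,0,1,0,0],[0,0,0.5,0,0],[0,0,0,0,0]]]'

```text
clock: 17.9
eef_pos: [523.5, -192.4, 160.1]
tool_rot: [[0.079, -0.997, 0.005], [-0.997, -0.079, -0.002], [0.002, -0.004, -1.0]]
wrist_force: [-1.5, -0.5, 9.9]
width: 0.116
finger_force: 30.0
```

>>> apply_moves --moves '[[[0,0,-1.8,0,0],[0,-1.5,0,0,0],[0,-1,0,0,0],[0,0,0,0,0]]]'

```text
clock: 18.3
eef_pos: [524.5, -192.2, 160.3]
tool_rot: [[0.079, -0.997, -0.0], [-0.997, -0.079, -0.001], [0.001, 0.0, -1.0]]
wrist_force: [-1.8, -0.1, 7.2]
width: 0.108
finger_force: 30.0
```

```bash
python3 st.py
```

```text
[ 524.5 -192.2  160.3] [-1.8 -0.1  7.2] [-0.14  0.57  0.01] -85.47754565732845 0.10824545764323482
```

Now let go with a gentle opening, then retreat upward.

>>> apply_moves --moves '[[[0,0,-0.5,0,13],[0,0,0,0,17],[0,0,0,0,22],[0,0,0,0,30],[0,0,0,0,45],[0,0,0,0,60],[0,0,0,0,60],[0,0,0,0,60]]]'

```text
clock: 19.1
eef_pos: [524.5, -191.7, 159.9]
tool_rot: [[0.078, -0.997, 0.0], [-0.997, -0.078, 0.0], [0.0, -0.0, -1.0]]
wrist_force: [0.7, -0.6, -0.0]
width: 0.557
finger_force: 0.0
```

>>> apply_moves --moves '[[[0,0,-15,0,60],[0,0,-30,0,60],[0,0,-40,0,60],[0,0,-40,0,60],[-40,0,0,0,60],[-50,0,0,0,60],[-50,0,0,0,60],[0,0,0,0,60]]]'

```text
clock: 19.9
eef_pos: [513.2, -47.8, 285.3]
tool_rot: [[0.085, -0.996, 0.001], [-0.996, -0.085, 0.001], [-0.001, -0.001, -1.0]]
wrist_force: [0.0, -0.9, -0.6]
width: 0.604
finger_force: 0.0
```

```bash
python3 st.py; python3 - <<'E'
from h import *
im=snapshot("side");cv2.imwrite("pics/n10.png",im);t=snapshot("top");cv2.imwrite("pics/t10.png",t)
h=cv2.cvtColor(im,cv2.COLOR_BGR2HSV)
def red(h,u,v,w,k):
    m=cv2.inRange(h,(0,130,70),(8,255,255))|cv2.inRange(h,(172,130,70),(180,255,255));m=m[v:v+k,u:u+w];ys,xs=np.nonzero(m);return (xs.mean()+u,ys.mean()+v,xs.min()+u,xs.max()+u,ys.min()+v,ys.max()+v) if len(xs) else None
a=red(h,225,140,40,45);b=red(cv2.cvtColor(t,cv2.COLOR_BGR2HSV),245,185,35,40);print(a,b)
if a and b:print(tri(a[:2],b[:2]))
print("white stripe/red mark");b=cv2.inRange(h,(100,110,50),(125,255,255))
for r in list(range(150,208)):print(r,"".join("B" if b[r,c] else ("R" if (h[r,c,0]<8 or h[r,c,0]>172) and h[r,c,1]>130 else "w" if np.ptp(im[r,c].astype(int))<25 and im[r,c].mean()>150 else ("g" if np.ptp(im[r,c].astype(int))<25 else ".")) for c in range(218,262)))
E
```

```text
[513.2 -47.8 285.3] [ 0.  -0.9 -0.6] [-0.01 -0.1   0.05] -85.1346170692854 0.6038011823091707
(np.float64(239.94915254237287), np.float64(160.16949152542372), np.int64(238), np.int64(242), np.int64(154), np.int64(166)) (np.float64(256.25396825396825), np.float64(204.79365079365078), np.int64(250), np.int64(262), np.int64(202), np.int64(208))
(array([ 521.3866971 , -191.14507917,  167.3541193 ]), np.float64(0.2448440377285589))
white stripe/red mark
150 wwww.w.......wwwwww..ww.ww..wwwwwwwwww....ww
151 .w..wwww....www...ww.wwwwwww.w..w..ww.w.wwww
152 w.w....ww....www..www.wwwwwww.w.........w.ww
153 w.ww..ww....w.wwww.....wwww..wwwwwwwww.ww...
154 wwwwwwww....ww.w.ww.RRR...wwwwwwww.w.w.www.w
155 ..w.www..w..w.wwwww.RRRRw....www.w.wwwwwwwww
156 ..wwwww.wwww.w...wwwRRRR.www...www..ww..www.
157 ...ww.w.w.w..w.www..RRRRRwwwwww..ww.ww.ww...
158 ....w..wwww.w....w.wRRRRRw.w.wwwww.wwwwwwwww
159 ......wwww..www.w..wRRRRR.w.wwwwwwww..ww.ww.
160 w.wwwww.w..w.wwwwwwwRRRRRwwww..ww......w...w
161 w..w.ww.wwwwwwwwwww.RRRRR..w.wwwwwww.wwwwwww
162 ..ww.wwwwww.w.www.wwRRRRRw.....w....w..ww.ww
163 ..w...
[... 1494 characters left out ...]
BBg...........
194 ........BBBBBBBBBBww.BBBBBBBBBBBg...........
195 .......g.BBBBBBBBBww.BBBBBBBBBBBg...........
196 .....ggg.BBBBBBBBBww.BBBBBBBBBB.g...........
197 ....ggggggBBBBBBBBww.BBBBBBBBB.wgg..........
198 ...ggggggggw.BBBBBww.BBBBBBB..wwgg..........
199 ...gggggggwwwww...ww.BBB...wwwwggg..........
200 ...ggggggggwwwwwwwwwwwwwwwwwwwgggg..........
201 ...ggggggggg.wwwwwwwwwwwwww.gggggg..........
202 ....gggggggggggggwwwwwwwgggggggggg..........
203 .....ggggggggggggg.ggggggggggggggg..........
204 .gg..ggggggggggggRRRggggggggggggggg.........
205 ggg..ggggggggggggRRRggggggggggggggg.........
206 gg...gggggggggggg.RRggggggggggggggg.........
207 g....gggggggggggg.RRggggggggggggggg.........
```

```bash
python3 -c "
from cell import ctrl;print(ctrl.hand_in())"
```

```text
the job is handed in; nothing more can be done
None
```

The wash stage is home on the pot and locked at the red mark, the basket hangs upright by its lip on the stage's rim, and the job is handed in at about 20 s; I did not look at the nuts again, but the basket stayed upright throughout.

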